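Switch on the guarded outlet box

ROBOT

A 6-joint arm with a two-finger parallel gripper is mounted at the origin on a cart in front of the work surface, level with it; the furniture and walls round the work are solid. World frame = base frame: x ahead of the robot, y to its left, z up, the work surface at z = 0. Lengths are in mm, angles in rad, forces in N, time in s.
With the tool pointing down it reaches from about 400 to 925 mm from the base axis. Payload 12.5 kg.
Tool frame: the origin (TCP) lies midway between the tips of the shut fingers; the grasp point (between the pads) lies 19 mm behind it; z points along the fingers, y is the line along which they close (so a half turn about z gives the same grasp; the last joint's range is limited). The gripper opens to 95 mm and grips with 3 to 60 N. Pads are 20 mm wide; open, the fingers measure 119 mm over their backs; the gripper's body (75 mm by 180 mm) begins 59 mm behind the grasp point.
Start: joints at [-1.354, 0.491, 1.559, -0, 1.092, -0.106], TCP at [198.288, -592.73, 214.661] pointing down, gripper open.
Joint ranges: [-3.1, 3.1], [-0.84, 2.19], [0.05, 2.79], [-1.13, 4.28], [0.06, 2.93], [-2.69, 2.69]. Speed limits (rad/s): [2.22, 2.22, 2.79, 3.14, 3.14, 3.14].

INTERFACE

Orientations are given as [roll, pitch, yaw] about the fixed x, y, z axes, in that order (R = Rz(yaw) Ry(pitch) Rx(roll)).
In Python, from cell import state, read_camera, camera_info, env gives the robot as it stands.
- The arm moves only by the tool move_arm, never from a script. Its argument "commands" is a list of rows, each a list of 3 entries, a list of its own where there are three numbers: the shift along the world's x, y, z in cm, then the turn, a rotation vector about the world's x, y, z in degrees, then the opening, from 0 (shut) to 1 (fully open). A call has 1 to 10 rows; each row shifts and turns the commanded pose from where the row before left it; what a row does not reach is not made up. A row lasts 1/10 s, in which the tool goes at most 50 mm and 8.59 degrees, less where a joint would pass 70% of its speed; a pose out of reach is approached as far as the arm can. A call with a gripper value outside its range is refused whole. The fingers move at their own pace and stop on an object; the grip force is fixed at half the most. Time passes only in rows, so rows that do not move let the fingers close. It gives the time, the measured TCP pose, the force, the opening and the grip force at its end, in the units of the state.
- state(): the state, without advancing time (a new reading comes with each control period).
- read_camera(name): name is "scene" or "top"; returns the picture (400x640x3 uint8, blue, green, red); there is no depth.
- camera_info(name): a dict with "K" (3x3 intrinsics, pixels), "cam_to_world" (4x4, takes a point from camera to world coordinates). Camera axes: x right, y down, z forward; pixel columns grow to the right and rows downward; lengths in mm; the calibration is good to about 2 mm. A picture is of the moment at which its call begins. camera_info takes no time and is no camera call.
- env.job_done(): hands the job in; it is judged then, once.
The state is a dict: "t": time; "joints": joint angles; "qvel": joint speeds; "tau": joint torques, N m; "eef_pos": TCP position; "tcp_rot": TCP orientation; "ft_force": force on the tool from outside, world axes, zero at the start; "moment": the same for the moment, N m; "opening": opening from 0.0 (shut) to 1.0 (fully open); "grip_force": force on a finger pad.
Only numpy, scipy, OpenCV 4.12 (cv2) and the standard library are available. Lean on these libraries where they do the work, as an engineer would, in place of code of your own. Each camera call takes 0.05 s, during which the arm holds its last target. There are 200 camera calls.

TASK

Switch on the bench outlet for the label printer: on the switch box that has the round power outlet beside its guard, lift the hinged guard well open, flip the toggle underneath fully over towards the guard's hinge, then lower the guard fully shut again. Leave the other, plain switch box shut.

Things in the scene. Friction and masses are not known exactly. Their poses are not given: they have to be found in the camera images.
- outlet_box: Box to operate: grey, fixed, 114x130 mm, deck 40 mm above the worktop; white guard hood, and beside it (+y) a round white outlet face 42 mm wide. Origin on the worktop under the toggle's pivot; +x from the guard's free end to its hinge (away from the robot, yaw within 0.45 rad), +y left, z up. Base: x -63 to 51, y -42 to 88 mm. Deck under and before the guard is clear but for the toggle.
- outlet_guard (a joint): Outlet box's guard angle, rad: 0 shut, 1.85 fully open. White hood 87 mm long, 46 wide, top 82 mm above the worktop when shut. Hinge axis along y through (40, 0, 46) mm of the box frame. The free end swings up and over towards +x. The hinge is stiff (0.5 to 1 N at the bar): the guard stays at the angle where it is left.
- outlet_bar (a point): Centre of the grip bar on the free end of the outlet box's guard: a round bar 54 mm long (along box y), 14 mm thick, 4 mm proud of the hood on each side; pinched by its two ends from above it turns between the fingers as the guard swings. Shut, it is at (-52, 0, 70) mm of the box frame: 92 mm before and 24 mm above the hinge axis.
- outlet_toggle (a joint): Outlet box's toggle angle, rad: 0 off (leans 0.45 rad to -x of the box, to the robot), 0.9 fully on (leans 0.45 rad to +x, to the hinge). Steel lever 30 mm long from its pivot at (0, 0, 42) mm of the box frame to the centre of its 10 mm ball end. About 1 N at the ball moves it; it stays where it is left.
- plain_box: The other switch box, to be left alone: same guard, bar, toggle and deck height, but a narrow base 114x84 mm with no outlet. Same frame; base x -63 to 51, y -42 to 42 mm. Either box may be the left one.
- plain_guard (a joint): Angle of the plain box's guard, rad: 0 shut; it must stay shut.

How it is judged:
By the outcome, as a careful person would: the job done as asked, in the order asked, and still so for the second after the job is handed in, with the robot touching nothing.
It also fails if it takes over 59 s, if anything falls off the work surface, if the arm or the gripper's body presses on something with over 40 N, if the wrist force passes 120 N, or if a joint passes its speed limit or range.

## Working session

There is one attempt and no reset: what is moved stays moved. The work goes in short steps, Python scripts to look and compute and a tool call to move; the robot and the scene stay as the last step left them, time stands still between calls to the robot, and variables do not carry over. Pictures are saved under pics/ and viewed, at most 10 in all, crops included, and the job is handed in when it is done.

Besides the shell and the picture viewer there is one more tool, called after "Call:" as name(argument=value, ...), one argument or row to a line, values as JSON. move_arm: Moves the arm, as the interface text tells. Its arguments: {"type":"object","properties":{"commands":{"type":"array"}},"required":["commands"]}

```bash
ls; mkdir -p pics
python3 - <<'E'
from cell import *
import cv2
for n in("scene","top"):
    im=read_camera(n); cv2.imwrite(f"pics/{n}0.png",im)
    c=camera_info(n); print(n,c["K"],c["cam_to_world"])
s=state();print(s)
E
```

```text
pics
scene [[454.55085235   0.         316.09387318]
 [  0.         454.55085235 203.59102725]
 [  0.           0.           1.        ]] [[ 7.65534459e-01 -2.51764326e-01  5.92090970e-01 -2.47526562e+01]
 [-6.42905220e-01 -3.35227359e-01  6.88691147e-01 -6.27414955e+02]
 [ 2.50972297e-02 -9.07875180e-01 -4.18488694e-01  4.70535766e+02]
 [ 0.00000000e+00  0.00000000e+00  0.00000000e+00  1.00000000e+00]]
top [[377.24414706   0.         313.22763307]
 [  0.         377.24414706 202.14742376]
 [  0.           0.           1.        ]] [[-1.50147444e-02 -9.82292574e-01  1.86750785e-01  3.48985057e+02]
 [-9.99467097e-01  9.33030996e-03 -3.12804513e-02  5.32941150e+00]
 [ 2.89841123e-02 -1.87120933e-01 -9.81909200e-01  9.11973914e+02]
 [ 0.00000000e+00  0.00000000e+00  0.00000000e+00  1.00000000e+00]]
{'t': 0.1, 'joints': array([-1.35363132e+00,  4.91468300e-01,  1.55943248e+00,  1.55316880e-05,
        1.09165692e+00, -1.05602406e-01]), 'qvel': array([-0.00080947, -0.00179292, -0.00307475,  0.00038742,  0.00039282,
        0.00032474]), 'tau': array([ 2.64381422e-03, -6.13622904e+01, -2.58605361e+01,  6.93144067e-02,
        4.70276386e-02, -4.50230129e-05]), 'eef_pos': array([ 198.22008839, -592.49676345,  214.12427742]), 'tcp_rot': array([-3.14063443e+00, -1.15421721e-04,  3.22760190e-01]), 'ft_force': array([ 0.23759833,  0.69326852, -0.37552995]), 'moment': array([ 0.00435442,  0.03503421, -0.02778733]), 'grip_force': 0.0, 'opening': 1.0018415574793011}
```

View pics/top0.png

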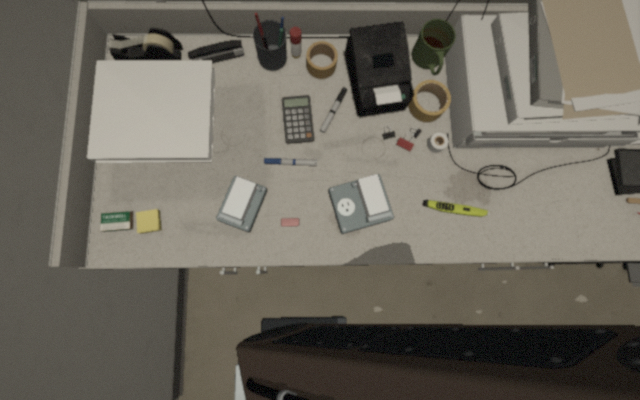

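View pics/scene0.png

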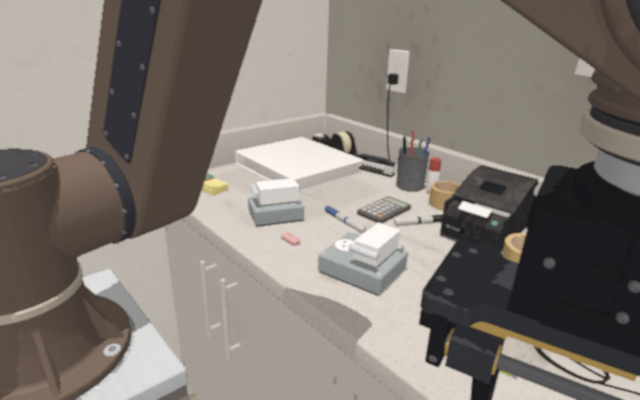

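The top view shows the outlet box at about (360,203), with its round face at (346,207) and its hood at (375,198). The plain box is at (242,203). I'll crop both views to get the corners.

```bash
cat > h.py <<'E'
import numpy as np,cv2
from cell import *
def ray(n,u,v):
    c=camera_info(n);K=np.array(c["K"]);T=np.array(c["cam_to_world"])
    d=T[:3,:3]@np.linalg.solve(K,[u,v,1.]);return T[:3,3],d
def plane(n,u,v,z):
    o,d=ray(n,u,v);return o+d*(z-o[2])/d[2]
def tri(a,b):
    (o1,d1),(o2,d2)=ray("scene",*a),ray("top",*b)
    s=np.linalg.lstsq(np.c_[d1,-d2],o2-o1,rcond=None)[0]
    p,q=o1+d1*s[0],o2+d2*s[1];return (p+q)/2,np.linalg.norm(p-q)
def proj(n,P):
    c=camera_info(n);T=np.linalg.inv(np.array(c["cam_to_world"]));p=np.array(c["K"])@(T[:3,:3]@np.array(P)+T[:3,3]);return p[:2]/p[2]
def shot(n,name,x0,y0,w,h,f=6):
    im=read_camera(n);cv2.imwrite(f"pics/{name}.png",cv2.resize(im[y0:y0+h,x0:x0+w],None,fx=f,fy=f,interpolation=cv2.INTER_CUBIC));return im
E
python3 - <<'E'
import cv2,numpy as np
from h import *
t=cv2.imread("pics/top0.png");s=cv2.imread("pics/scene0.png")
a=cv2.resize(t[165:245,315:405],None,fx=4.4,fy=4.4,interpolation=2);b=cv2.resize(s[215:295,310:410],None,fx=4,fy=4,interpolation=2)
o=np.zeros((360,800,3),np.uint8);o[:a.shape[0],:a.shape[1]]=a;o[:b.shape[0],400:400+b.shape[1]]=b
cv2.imwrite("pics/c1.png",o)
g=t[165:245,315:405]
for th in(150,165,180,195):
    m=(g.min(2)>th).astype(np.uint8)
    for c in cv2.findContours(m,0,1)[0]:
        if cv2.contourArea(c)>60: print(th,cv2.contourArea(c),cv2.minAreaRect(c+np.array([315,165])),(cv2.boxPoints(cv2.minAreaRect(c))+[315,165]).round(1).tolist())
# grey base mask
hsv=cv2.cvtColor(t,cv2.COLOR_BGR2HSV)
print(hsv[215,335],hsv[190,345],hsv[240,420], t[215,335],t[200,375])
E
```

```text
150 225.0 ((345.5, 206.5), (16.970561981201172, 16.970561981201172), 45.0) [[333.5, 206.5], [345.5, 194.5], [357.5, 206.5], [345.5, 218.5]]
150 714.0 ((373.1499938964844, 193.9499969482422), (39.212242126464844, 19.92234992980957), 71.56504821777344) [[357.5, 178.5], [376.4, 172.2], [388.8, 209.4], [369.9, 215.7]]
165 196.5 ((345.7500305175781, 206.75003051757812), (16.26345443725586, 15.55634880065918), 45.0) [[334.5, 206.5], [345.5, 195.5], [357.0, 207.0], [346.0, 218.0]]
165 658.0 ((373.13507080078125, 194.1388702392578), (37.423988342285156, 19.231775283813477), 72.34988403320312) [[358.3, 179.2], [376.6, 173.4], [388.0, 209.1], [369.6, 214.9]]
180 156.0 ((345.5000305175781, 206.50003051757812), (14.142135620117188, 14.142135620117188), 45.0) [[335.5, 206.5], [345.5, 196.5], [355.5, 206.5], [345.5, 216.5]]
180 551.5 ((373.1000061035156, 194.3000030517578), (36.04996109008789, 17.076295852661133), 71.56504821777344) [[359.3, 179.9], [375.5, 174.5], [386.9, 208.7], [370.7, 214.1]]
[24 29 88] [ 60  12 127] [ 21  31 155] [78 86 88] [183 192 194]
```

View pics/c1.png

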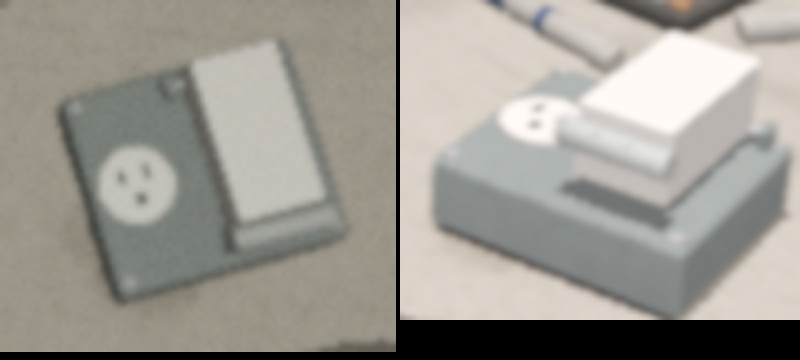

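The crop shows the guard bar at the front of the hood: top about (380,217), scene about (364,252). The deck corners are clear in both views, so I'll triangulate them.

Run:
```python
from h import *
T=lambda x,y:(315+(x+.5)/4.4-.5,165+(y+.5)/4.4-.5)
S=lambda x,y:(310+(x-400+.5)/4-.5,215+(y+.5)/4-.5)
pts=dict(bar=((617,147),(286,228)),barL=((560,131),(235,238)),barR=((672,160),(340,220)),hnl=((582,100),(240,220)),hnr=((672,135),(325,195)),hfr=((757,68),(275,42)),hfl=((672,32),(192,63)),
dfl=((437,170),(118,296)),dfr=((683,248),(345,235)),dbl=((555,75),(65,103)))
for k,(a,b) in pts.items():
    p,e=tri(S(*a),T(*b));print(k,p.round(1),round(e,1))
D={k:plane("top",*T(*pts[k][1]),40)[:2] for k in("dfl","dfr","dbl")}
print({k:v.round(1) for k,v in D.items()})
L=D["dbl"]-D["dfl"];W=D["dfl"]-D["dfr"]
print(np.hypot(*L),np.hypot(*W),np.arctan2(L[1],L[0]),np.arctan2(-W[0],W[1]))
yaw=(np.arctan2(L[1],L[0])*114+np.arctan2(-W[0],W[1])*130)/244
R=np.array([[np.cos(yaw),-np.sin(yaw)],[np.sin(yaw),np.cos(yaw)]])
loc=dict(dfl=(-63,88),dfr=(-63,-42),dbl=(51,88))
os=[D[k]-R@loc[k] for k in loc];print(yaw,np.round(os,1))
o=np.mean(os,0)
out=plane("top",345.5,206.5,41)[:2];print("outlet local",R.T@(out-o))
print("bar from box",o+R@[-52,0],"bar top z70",plane("top",*T(286,228),74))
H={k:plane("top",*T(*pts[k][1]),82)[:2] for k in("hnl","hnr","hfr","hfl")}
for k in H:print(k,(R.T@(H[k]-o)).round(1))
```

```text
bar [ 475.4 -171.9   73.5] 3.0
barL [ 469.7 -144.9   71.2] 0.3
barR [ 478.9 -199.2   78.7] 4.2
hnl [ 478.3 -146.5   84.1] 3.4
hnr [ 490.1 -190.2   82.8] 1.3
hfr [ 571.3 -168.7   79.3] 0.1
hfl [ 560.  -124.8   83.2] 1.7
dfl [446.2 -88.8  32.7] 3.7
dfr [ 476.8 -210.8   42. ] 5.2
dbl [549.3 -61.6  36.7] 0.1
{'dfl': array([443.8, -87. ]), 'dfr': array([ 475.1, -209.5]), 'dbl': array([548.6, -61.3])}
107.83651318574059 126.40470710567041 0.24000745576966964 0.2496138283246792
0.2451256050817649 [[ 526.3 -157.1]
 [ 526.  -153.4]
 [ 520.5 -159.1]]
outlet local [-5.9948853  61.61880775]
bar from box [ 473.81857374 -169.13872241] bar top z70 [ 474.110354   -170.80851785   74.        ]
hnl [-43.   21.8]
hnr [-41.6 -24.1]
hfr [ 42.1 -22.4]
hfl [42.1 22.6]
```

Estimate: box yaw 0.25 and origin (524.5, -156.5). The bar is at (474.5, -170, about 72). These heights and sizes agree with the text. I'll move above the bar.

Call:
move_arm(
  commands=[
    [[2.7,4.2,0],[0,0,-0.42],1],
    [[2.7,4.2,0],[0,0,-0.42],1],
    [[2.7,4.2,0],[0,0,-0.42],1],
    [[2.7,4.2,0],[0,0,-0.42],1],
    [[2.7,4.2,0],[0,0,-0.42],1],
    [[2.7,4.2,0],[0,0,-0.42],1],
    [[2.7,4.2,0],[0,0,-0.42],1],
    [[2.7,4.2,0],[0,0,-0.42],1],
    [[2.7,4.2,0],[0,0,-0.42],1],
    [[2.7,4.2,0],[0,0,-0.42],1],
  ],
)

```text
t: 1.1
eef_pos: [469.0, -170.8, 214.7]
tcp_rot: [3.142, 0.0, 0.249]
ft_force: [0.8, -1.2, 0.6]
opening: 0.999
grip_force: 0.0
```

Call:
move_arm(
  commands=[
    [[0.5,0.1,-4],[0,0,0],1],
    [[0,0,-4],[0,0,0],1],
    [[0,0,-1.5],[0,0,0],1],
    [[0,0,0],[0,0,0],1],
    [[0,0,0],[0,0,0],1],
  ],
)

```text
t: 1.6
eef_pos: [473.5, -171.9, 120.0]
tcp_rot: [3.142, 0.0, 0.249]
ft_force: [-0.4, 1.5, 0.4]
opening: 1.001
grip_force: 0.0
```

Run:
```python
from h import *
s=state();print(s["eef_pos"],s["tcp_rot"],proj("scene",s["eef_pos"]),proj("scene",(474.5,-170,70)))
shot("scene","s2",270,130,160,160,3);im=shot("top","t2",315,150,100,100,3)
a=cv2.imread("pics/s2.png");b=cv2.imread("pics/t2.png");o=np.zeros((480,780,3),np.uint8);o[:,:480]=a;o[:300,480:]=b;cv2.imwrite("pics/c2.png",o)
```

```text
[ 473.4825596  -171.87512214  120.02236657] [3.14155166e+00 5.53934113e-05 2.49409542e-01] [364.08168156 227.70525258] [361.69163668 253.00639585]
```

View pics/c2.png

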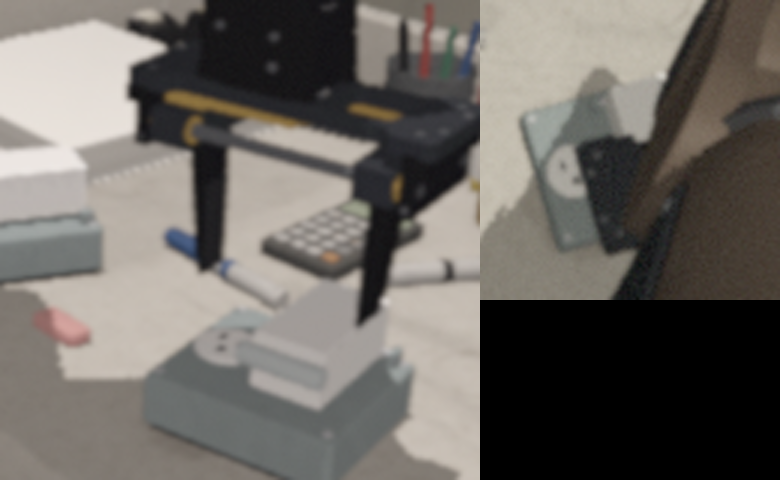

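The fingers straddle the bar, with the tip midpoint at scene (366,229) and the bar centre below it at (364,252). Descending.

Call:
move_arm(
  commands=[
    [[0.15,0.03,-2.2],[0,0,0],1],
    [[0,0,-2.2],[0,0,0],1],
    [[0,0,-2.1],[0,0,0],1],
    [[0,0,0],[0,0,0],1],
    [[0,0,0],[0,0,0],0.5],
    [[0,0,0],[0,0,0],0.5],
    [[0,0,0],[0,0,0],0.5],
    [[0,0,0],[0,0,0],0.5],
    [[0,0,0],[0,0,0],0.5],
  ],
)

```text
t: 2.6
eef_pos: [474.9, -171.5, 55.1]
tcp_rot: [3.141, -0.001, 0.249]
ft_force: [0.1, -0.1, -0.0]
opening: 0.633
grip_force: 0.0
```

Call:
move_arm(
  commands=[
    [[0,0,0],[0,0,0],0.4],
    [[0,0,0],[0,0,0],0.4],
    [[0,0,0],[0,0,0],0.4],
    [[0,0,0],[0,0,0],0.4],
    [[0,0,0],[0,0,0],0.4],
  ],
)

```text
t: 3.1
eef_pos: [474.5, -171.0, 54.6]
tcp_rot: [-3.141, 0.001, 0.249]
ft_force: [0.4, 5.7, 0.1]
opening: 0.561
grip_force: 30.0
```

Run:
```python
import numpy as np
th=np.arange(0,1.81,.1);p=np.arctan2(24,-92)-th
x=95.1*np.cos(p)+92;z=95.1*np.sin(p)-24;y=.249
P=np.c_[x*np.cos(y),x*np.sin(y),z]/10
print(P.round(2)[-1]);print(np.diff(P.round(2),axis=0).round(2).tolist())
```

```text
[13.21  3.36  6.02]
[[0.27, 0.07, 0.91], [0.37, 0.09, 0.87], [0.44, 0.12, 0.83], [0.53, 0.13, 0.78], [0.6, 0.15, 0.73], [0.66, 0.17, 0.66], [0.72, 0.18, 0.58], [0.78, 0.2, 0.51], [0.83, 0.21, 0.43], [0.86, 0.22, 0.34], [0.88, 0.23, 0.25], [0.91, 0.23, 0.16], [0.92, 0.23, 0.06], [0.92, 0.23, -0.03], [0.92, 0.24, -0.13], [0.89, 0.22, -0.22], [0.87, 0.23, -0.31], [0.84, 0.21, -0.4]]
```

Call:
move_arm(
  commands=[
    [[0.27,0.07,0.91],[0,0,0],0.4],
    [[0.37,0.09,0.87],[0,0,0],0.4],
    [[0.44,0.12,0.83],[0,0,0],0.4],
    [[0.53,0.13,0.78],[0,0,0],0.4],
    [[0.6,0.15,0.73],[0,0,0],0.4],
    [[0,0,0],[0,0,0],0.4],
  ],
)

```text
t: 3.7
eef_pos: [496.8, -165.0, 96.6]
tcp_rot: [-3.14, 0.001, 0.25]
ft_force: [-2.8, 5.5, -1.0]
opening: 0.564
grip_force: 30.0
```

Call:
move_arm(
  commands=[
    [[0.66,0.2,0.66],[0,0,0],0.4],
    [[0.72,0.2,0.58],[0,0,0],0.4],
    [[0.78,0.2,0.51],[0,0,0],0.4],
    [[0.83,0.21,0.43],[0,0,0],0.4],
    [[0.86,0.22,0.34],[0,0,0],0.4],
    [[0.88,0.23,0.25],[0,0,0],0.4],
    [[0.91,0.23,0.16],[0,0,0],0.4],
    [[0.92,0.23,0.06],[0,0,0],0.4],
    [[0,0,0],[0,0,0],0.4],
  ],
)

```text
t: 4.6
eef_pos: [563.0, -147.3, 126.5]
tcp_rot: [-3.14, 0.001, 0.25]
ft_force: [-4.6, 9.2, 3.5]
opening: 0.562
grip_force: 30.0
```

Call:
move_arm(
  commands=[
    [[0.92,0.23,-0.03],[0,0,0],0.4],
    [[0.92,0.24,-0.13],[0,0,0],0.4],
    [[0.89,0.22,-0.22],[0,0,0],0.4],
    [[0.87,0.23,-0.31],[0,0,0],0.4],
    [[0.5,0.12,-0.24],[0,0,0],0.4],
    [[0,0,0],[0,0,0],0.4],
    [[0,0,0],[0,0,0],0.4],
  ],
)

```text
t: 5.3
eef_pos: [604.2, -136.4, 117.8]
tcp_rot: [-3.14, -0.001, 0.25]
ft_force: [-2.4, 13.4, 5.8]
opening: 0.563
grip_force: 30.0
```

Call:
move_arm(
  commands=[
    [[0,0,0],[0,0,0],0.85],
    [[0,0,0],[0,0,0],0.85],
    [[0,0,0],[0,0,0],0.85],
    [[0,0,0],[0,0,0],0.85],
    [[0,0,3],[0,0,0],0.85],
    [[0,0,4],[0,0,0],0.85],
    [[-3,-0.8,3],[0,0,0],0],
    [[-4.8,-1.2,0],[0,0,0],0],
    [[-4.8,-1.2,0],[0,0,0],0],
    [[-4.8,-1.2,0],[0,0,0],0],
  ],
)

```text
t: 6.3
eef_pos: [427.8, -182.5, 216.7]
tcp_rot: [3.141, -0.0, 0.25]
ft_force: [0.8, -0.0, 0.0]
opening: 0.57
grip_force: 0.0
```

Call:
move_arm(
  commands=[
    [[-4,-1,0],[0,0,0],0],
    [[0,0,0],[0,0,0],0],
    [[0,0,0],[0,0,0],0],
    [[0,0,0],[0,0,0],0],
    [[0,0,0],[0,0,0],0],
    [[0,0,0],[0,0,0],0],
    [[0,0,0],[0,0,0],0],
    [[0,0,0],[0,0,0],0],
  ],
)

```text
t: 7.1
eef_pos: [389.7, -192.1, 216.3]
tcp_rot: [-3.141, 0.0, 0.25]
ft_force: [-0.1, 0.4, 0.5]
opening: 0.004
grip_force: 0.0
```

Run:
```python
from h import *
s=state();print(s["eef_pos"],s["opening"])
shot("scene","s3",300,170,130,130,4);im=shot("top","t3",315,150,90,100,3)
a=cv2.imread("pics/s3.png");b=cv2.imread("pics/t3.png");o=np.zeros((520,790,3),np.uint8);o[:,:520]=a;o[:300,520:]=b;cv2.imwrite("pics/c3.png",o)
```

```text
[ 389.70807813 -192.09459305  216.31676157] 0.003907950644986746
```

View pics/c3.png

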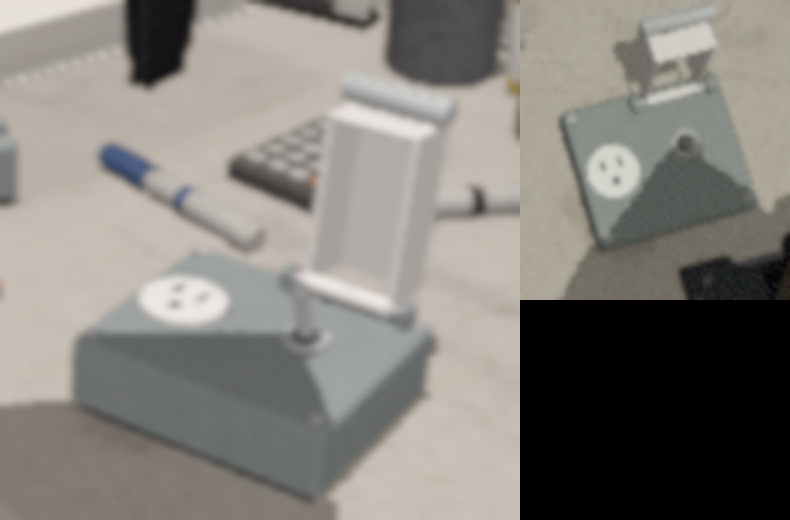

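The guard stands open. The toggle pivot is at scene crop (306,338), and its ball is near (302,283) there and (686,142) in the top crop.

Run:
```python
from h import *
S=lambda x,y:(300+(x+.5)/4-.5,170+(y+.5)/4-.5)
T=lambda x,y:(315+(x-520+.5)/3-.5,150+(y+.5)/3-.5)
print("pivot scene",plane("scene",*S(306,338),42)); print("ball",tri(S(302,283),T(686,142)),plane("top",*T(686,142),69))
print("bar",tri(S(398,97),T(680,20)))
print("deck corners");y=.25
R=np.array([[np.cos(y),-np.sin(y)],[np.sin(y),np.cos(y)]])
for l,p in (((-63,88),(603,247)),((51,88),(563,117)),((-63,-42),(757,203))): print(plane("top",*T(*p),40)[:2]-R@l)
im=cv2.imread("pics/t3.png");cv2.imwrite("pics/t3z.png",cv2.resize(im[90:210,90:220],None,fx=3,fy=3))
for P in ((524.5,-156.5,42),(512,-160,69)): print(proj("scene",P),proj("top",P))
```

```text
pivot scene [ 527.58253815 -157.02206637   42.        ]
ball (array([ 521.83214616, -153.355697  ,   70.454531  ]), np.float64(5.195903796993246)) [ 520.08332057 -151.87099248   69.        ]
bar (array([ 596.0908961, -139.2635949,  137.6968884]), np.float64(1.859950254778139))
deck corners
[ 526.37144487 -158.74133611]
[ 519.39176057 -158.26406711]
[ 527.34371349 -154.79048675]
[374.75296155 254.5439803 ] [369.8485859  197.44215845]
[372.54867461 244.51269362] [373.68573549 200.42891495]
```

View pics/t3z.png

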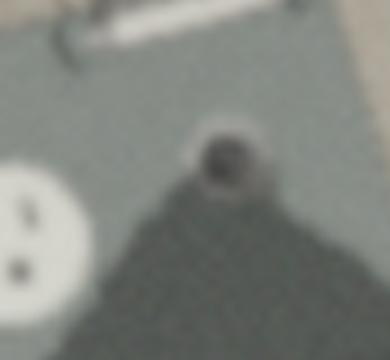

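The pivot fits the estimate (524.5, -156.5), and the ball shows faintly at the lower right of the ring, leaning towards the robot as expected. The guard is at about 1.67 rad. I'll lower the shut fingers in front of the toggle.

Call:
move_arm(
  commands=[
    [[4.5,1.2,-1],[0,0,0],0],
    [[4.5,1.2,-3.7],[0,0,0],0],
    [[0,0,-4],[0,0,0],0],
    [[0,0,-4],[0,0,0],0],
    [[0,0,-3],[0,0,0],0],
    [[0,0,0],[0,0,0],0],
    [[0,0,0],[0,0,0],0],
  ],
)

```text
t: 7.9
eef_pos: [472.5, -170.2, 65.8]
tcp_rot: [-3.141, 0.0, 0.249]
ft_force: [0.4, -0.1, 0.3]
opening: 0.006
grip_force: 0.0
```

Run:
```python
from h import *
s=state();print(s["eef_pos"],s["ft_force"])
shot("scene","s4",300,170,130,130,4)
```

```text
[ 472.4911401  -170.23353235   65.75384818] [ 0.39528051 -0.12938275  0.29316587]
```

View pics/s4.png

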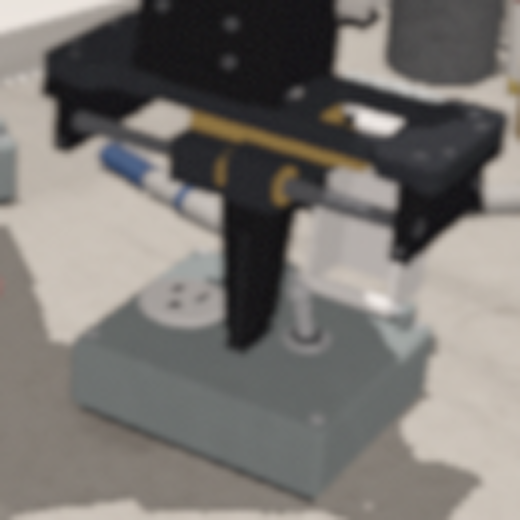

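The fingers are at (240,345) in the crop, in line with and in front of the toggle at (305,335). Pushing along the box's x axis.

Call:
move_arm(
  commands=[
    [[0.48,0.12,-0.5],[0,0,0],0],
    [[0.48,0.12,0],[0,0,0],0],
    [[0.48,0.12,0],[0,0,0],0],
    [[0.48,0.12,0],[0,0,0],0],
    [[0.48,0.12,0],[0,0,0],0],
    [[0.48,0.12,0],[0,0,0],0],
    [[0.48,0.12,0],[0,0,0],0],
    [[0.48,0.12,0],[0,0,0],0],
    [[0,0,0],[0,0,0],0],
  ],
)

```text
t: 8.85
eef_pos: [511.3, -160.4, 60.3]
tcp_rot: [3.141, -0.0, 0.25]
ft_force: [-1.0, 0.2, -0.1]
opening: 0.005
grip_force: 0.0
```

Call:
move_arm(
  commands=[
    [[0.29,0.07,0],[0,0,0],0],
    [[0.29,0.07,0],[0,0,0],0],
    [[0.29,0.07,0],[0,0,0],0],
    [[0,0,0],[0,0,0],0],
  ],
)

```text
t: 9.25
eef_pos: [519.7, -158.4, 60.3]
tcp_rot: [3.141, -0.0, 0.25]
ft_force: [0.1, 0.2, -0.3]
opening: 0.002
grip_force: 0.5
```

Call:
move_arm(
  commands=[
    [[0.2,0.05,0],[0,0,0],0],
    [[0.2,0.05,0],[0,0,0],0],
    [[0,0,0],[0,0,0],0],
  ],
)

```text
t: 9.55
eef_pos: [521.0, -157.5, 60.0]
tcp_rot: [-3.139, 0.005, 0.25]
ft_force: [-13.5, -6.4, 4.5]
opening: 0.009
grip_force: 7.0
```

There's 15 N at the stop. I'll back off and look.

Call:
move_arm(
  commands=[
    [[-3,-0.75,0],[0,0,0],0],
    [[-3,-0.75,0],[0,0,0],0],
    [[-2,-0.5,3],[0,0,0],0],
    [[0,0,4],[0,0,0],0.85],
    [[-2.5,-0.6,4],[0,0,0],0.85],
    [[-2.5,-0.6,4],[0,0,0],0.85],
    [[0,0,3],[0,0,0],0.85],
    [[0,0,0],[0,0,0],0.85],
    [[0,0,0],[0,0,0],0.85],
  ],
)

```text
t: 10.45
eef_pos: [393.6, -189.5, 240.7]
tcp_rot: [3.14, -0.001, 0.249]
ft_force: [-0.3, -1.1, -0.1]
opening: 0.454
grip_force: 0.0
```

Run:
```python
from h import *
s=state();print(s["eef_pos"],s["opening"])
shot("scene","s5",330,180,90,90,5);im=shot("top","t5",330,145,66,80,5)
a=cv2.imread("pics/s5.png");b=cv2.imread("pics/t5.png");o=np.zeros((450,780,3),np.uint8);o[:,:450]=a;o[:400,450:]=b;cv2.imwrite("pics/c5.png",o)
for P in ((536.8,-153.2,69),(512,-160,69)): print(proj("scene",P),proj("top",P))
```

```text
[ 393.6329483  -189.53666     240.72751105] 0.4540837577755793
[379.25779437 238.870436  ] [370.26137606 189.87474041]
[372.54867461 244.51269362] [373.68573549 200.42891495]
```

View pics/c5.png

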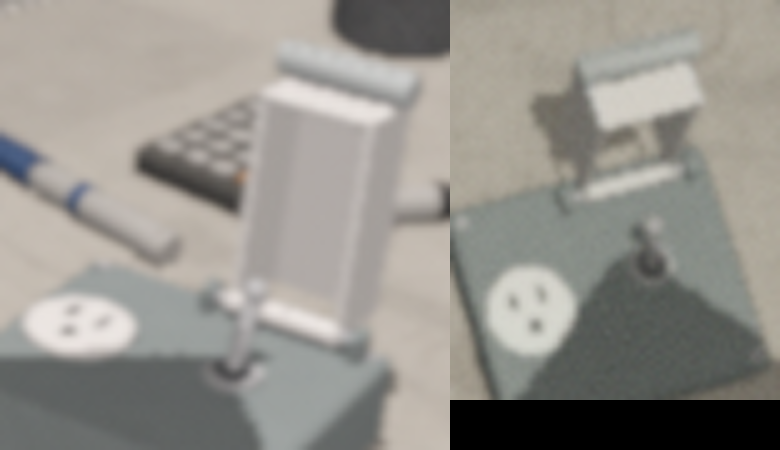

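The toggle is now fully over: the ball is at scene (380.6,238) and top (369.6,190.6), against (379.3,238.9) and (370.3,189.9) predicted for on. Next I'll locate the bar and regrasp it.

Run:
```python
from h import *
b,e=tri((330+348/5-.4,180+70/5-.4),(330+190/5-.4,145+57/5-.4));print(b,e)
y=.25;c,s=np.cos(y),np.sin(y);d=b[:2]-[524.5,-156.5];print("local",d@[c,s],d@[-s,c]);x=d@[c,s]-40
print("theta",np.arctan2(24,-92)-np.arctan2(b[2]-46,x))
for t0 in(1.70,1.75):
  p=np.arctan2(24,-92)-t0;print(t0,524.5+c*(40+95.1*np.cos(p)),-156.5+s*(40+95.1*np.cos(p)),46+95.1*np.sin(p))
```

```text
[ 596.9453689  -138.52622823  137.73144933] 2.147093944880701
local 74.6400001240316 -0.5082603644190348
theta 1.676683144164449
1.7 597.8094212069677 -137.78103154541068 134.16044147955168
1.75 602.0354470359783 -136.7019499911014 132.2679289532186
```

Call:
move_arm(
  commands=[
    [[4.1,1.03,-0.5],[0,0,0],1],
    [[4.1,1.03,-0.5],[0,0,0],1],
    [[4.1,1.03,-0.5],[0,0,0],1],
    [[4.1,1.03,-0.5],[0,0,0],1],
    [[4.1,1.03,-0.5],[0,0,0],1],
    [[0,0,0],[0,0,0],1],
    [[0,0,-2.4],[0,0,0],1],
    [[0,0,-2.4],[0,0,0],1],
    [[0,0,0],[0,0,0],1],
    [[0,0,0],[0,0,0],1],
  ],
)

```text
t: 11.55
eef_pos: [598.1, -137.9, 166.9]
tcp_rot: [-3.141, 0.002, 0.249]
ft_force: [-0.3, -0.3, 0.6]
opening: 0.997
grip_force: 0.0
```

Call:
move_arm(
  commands=[
    [[0.05,0.0,-2.4],[0,0,0],1],
    [[0,0,-2.3],[0,0,0],1],
    [[0,0,0],[0,0,0],0.4],
    [[0,0,0],[0,0,0],0.4],
    [[0,0,0],[0,0,0],0.4],
    [[0,0,0],[0,0,0],0.4],
    [[0,0,0],[0,0,0],0.4],
    [[0,0,0],[0,0,0],0.4],
    [[0,0,0],[0,0,0],0.4],
    [[0,0,0],[0,0,0],0.4],
  ],
)

```text
t: 12.55
eef_pos: [599.2, -137.5, 120.9]
tcp_rot: [-3.141, -0.001, 0.25]
ft_force: [0.6, 6.3, 4.5]
opening: 0.561
grip_force: 30.0
```

Call:
move_arm(
  commands=[
    [[-0.87,-0.23,0.31],[0,0,0],0.4],
    [[-0.89,-0.22,0.22],[0,0,0],0.4],
    [[-0.92,-0.24,0.13],[0,0,0],0.4],
    [[-0.92,-0.23,0.03],[0,0,0],0.4],
    [[-0.92,-0.23,-0.06],[0,0,0],0.4],
    [[-0.91,-0.23,-0.16],[0,0,0],0.4],
    [[-0.88,-0.23,-0.25],[0,0,0],0.4],
    [[-0.86,-0.22,-0.34],[0,0,0],0.4],
    [[0,0,0],[0,0,0],0.4],
  ],
)

```text
t: 13.45
eef_pos: [525.8, -157.0, 119.1]
tcp_rot: [3.141, 0.001, 0.249]
ft_force: [-0.8, 2.3, 5.7]
opening: 0.565
grip_force: 30.0
```

Call:
move_arm(
  commands=[
    [[-0.83,-0.21,-0.43],[0,0,0],0.4],
    [[-0.78,-0.2,-0.51],[0,0,0],0.4],
    [[-0.72,-0.18,-0.58],[0,0,0],0.4],
    [[-0.66,-0.17,-0.66],[0,0,0],0.4],
    [[-0.6,-0.15,-0.73],[0,0,0],0.4],
    [[-0.53,-0.13,-0.78],[0,0,0],0.4],
    [[-0.44,-0.12,-0.83],[0,0,0],0.4],
    [[0,0,0],[0,0,0],0.4],
  ],
)

```text
t: 14.25
eef_pos: [480.2, -169.0, 73.3]
tcp_rot: [3.141, 0.002, 0.249]
ft_force: [-3.0, -5.2, 4.6]
opening: 0.564
grip_force: 30.0
```

Call:
move_arm(
  commands=[
    [[-0.37,-0.09,-0.87],[0,0,0],0.4],
    [[-0.27,-0.07,-0.91],[0,0,0],0.4],
    [[0,0,0],[0,0,0],0.4],
  ],
)

```text
t: 14.55
eef_pos: [474.1, -170.6, 55.4]
tcp_rot: [3.141, 0.001, 0.25]
ft_force: [-3.2, -7.3, 2.9]
opening: 0.563
grip_force: 30.0
```

Call:
move_arm(
  commands=[
    [[0,0,-0.2],[0,0,0],0.4],
    [[0,0,-0.2],[0,0,0],0.4],
    [[0,0,0],[0,0,0],0.4],
  ],
)

```text
t: 14.85
eef_pos: [473.6, -170.7, 51.9]
tcp_rot: [3.141, 0.002, 0.25]
ft_force: [-7.4, -9.5, 4.4]
opening: 0.565
grip_force: 30.0
```

Call:
move_arm(
  commands=[
    [[0,0,-0.2],[0,0,0],0.4],
    [[0,0,-0.2],[0,0,0],0.4],
    [[0,0,0],[0,0,0],0.4],
  ],
)

```text
t: 15.15
eef_pos: [473.8, -170.7, 48.7]
tcp_rot: [3.141, 0.002, 0.25]
ft_force: [-10.7, -8.6, 15.3]
opening: 0.566
grip_force: 30.0
```

The guard is against its stop. I'll release, rise, then press the bar from above with the fingers shut, which also checks it.

Call:
move_arm(
  commands=[
    [[0,0,0],[0,0,0],1],
    [[0,0,0],[0,0,0],1],
    [[0,0,0],[0,0,0],1],
    [[0,0,0],[0,0,0],1],
    [[0,0,2],[0,0,0],1],
    [[0,0,4],[0,0,0],1],
    [[0,0,2],[0,0,0],0],
    [[0,0,0],[0,0,0],0],
    [[0,0,0],[0,0,0],0],
    [[0,0,0],[0,0,0],0],
  ],
)

```text
t: 16.15
eef_pos: [474.7, -169.2, 127.1]
tcp_rot: [-3.141, 0.001, 0.25]
ft_force: [-0.0, 1.2, -0.4]
opening: 0.722
grip_force: 0.0
```

Call:
move_arm(
  commands=[
    [[0,0,0],[0,0,0],0],
    [[0,0,0],[0,0,0],0],
    [[0,0,0],[0,0,0],0],
    [[0,0,0],[0,0,0],0],
    [[0,0,0],[0,0,0],0],
    [[0,0,-3],[0,0,0],0],
    [[0,0,-1],[0,0,0],0],
    [[0,0,0],[0,0,0],0],
  ],
)

```text
t: 16.95
eef_pos: [474.6, -169.1, 87.1]
tcp_rot: [-3.14, 0.002, 0.249]
ft_force: [-0.4, -0.3, 0.7]
opening: 0.052
grip_force: 0.0
```

Call:
move_arm(
  commands=[
    [[0,0,-0.3],[0,0,0],0],
    [[0,0,-0.2],[0,0,0],0],
    [[0,0,-0.1],[0,0,0],0],
    [[0,0,0],[0,0,0],0],
  ],
)

```text
t: 17.35
eef_pos: [475.3, -169.5, 82.5]
tcp_rot: [3.141, -0.0, 0.249]
ft_force: [-0.3, -0.1, -0.3]
opening: 0.006
grip_force: 0.0
```

Call:
move_arm(
  commands=[
    [[0,0,-0.2],[0,0,0],0],
    [[0,0,-0.2],[0,0,0],0],
    [[0,0,0],[0,0,0],0],
  ],
)

```text
t: 17.65
eef_pos: [475.4, -169.7, 80.8]
tcp_rot: [3.14, -0.002, 0.25]
ft_force: [-11.0, 1.3, 37.6]
opening: 0.002
grip_force: 19.0
```

The stop is solid at z 81, against a shut hood top of 82. I'll retreat and check.

Call:
move_arm(
  commands=[
    [[0,0,2],[0,0,0],0],
    [[0,0,4],[0,0,0],0],
    [[0,0,4],[0,0,0],0],
    [[-4,-2,2],[0,0,0],0],
    [[-2,-4,2],[0,0,0],0],
    [[0,-4.5,0],[0,0,0],0],
    [[0,-4.5,0],[0,0,0],0],
    [[0,-4.5,0],[0,0,0],0],
    [[0,0,0],[0,0,0],0],
    [[0,0,0],[0,0,0],0],
  ],
)

```text
t: 18.65
eef_pos: [414.8, -364.8, 217.8]
tcp_rot: [-3.141, 0.0, 0.248]
ft_force: [-0.6, -0.5, -0.2]
opening: 0.009
grip_force: 0.0
```

Run:
```python
from h import *
s=state();print(s["eef_pos"],s["ft_force"])
shot("scene","s6",220,150,200,150,2);im=shot("top","t6",210,150,195,100,2)
a=cv2.imread("pics/s6.png");b=cv2.imread("pics/t6.png");o=np.zeros((300,790,3),np.uint8);o[:,:400]=a;o[:200,400:]=b;cv2.imwrite("pics/c6.png",o)
```

```text
[ 414.76457161 -364.80828571  217.7881462 ] [-0.60124995 -0.52601728 -0.22320925]
```

View pics/c6.png

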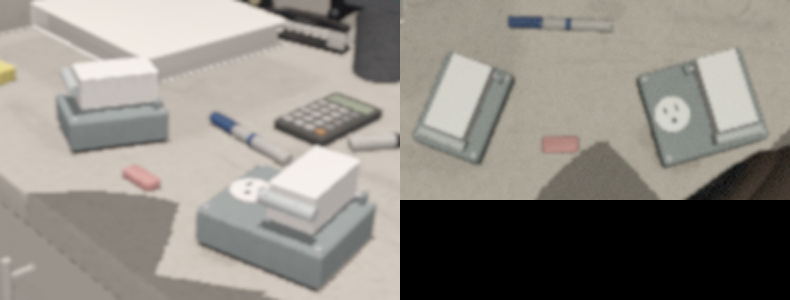

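Both guards are shut, the outlet box's bar at crop (288,207) is back where it started, and the arm is clear.

```bash
python3 -c "
from cell import env
print(env.job_done())"
```

```text
the job is handed in; nothing more can be done
None
```

The job is handed in: I opened the outlet box's guard to about 1.7 rad, flipped the toggle fully towards the hinge and shut the guard again, and never touched the plain box; the last pictures show both guards shut and the arm clear, at about 19 s.

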